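# Plug the recorder module into the dock of its thickness

## Robot

A 6-joint arm with a two-finger parallel gripper is mounted at the origin on the work surface. World frame = base frame: x ahead of the robot, y to its left, z up, the work surface at z = 0. Lengths are in m, angles in degrees, forces in N, time in s.
With the tool pointing down it reaches from about 0.3 to 0.75 m from the base axis. Payload 8.5 kg.
Tool frame: the origin (TCP) lies on the mounting face of the last link; the fingertips stand 173 mm ahead of it and the grasp point (between the pads) lies 155 mm ahead of it (env.tips_ahead is the distance from the TCP to the fingertips, in m); x points along the fingers, z is the direction in which the jaws open and shut, and the axes are right-handed (so a half turn about x gives the same grasp; the last joint's range is limited). The gripper opens to 85 mm and grips with 20 to 120 N. Pads are 22 mm wide; open, the fingers measure 114 mm over their backs; the gripper's body (76 mm by 85 mm) begins 54 mm behind the grasp point. The pads swing forward as they close: fully open they stand 13 mm farther back than shut.
Start: joints at [-75.934, 21.807, 74.336, -0, 83.858, -12.336], TCP at [0.245, -0.493, 0.405] pointing down, gripper open.
Joint ranges: [-178.18, 178.18], [-50.72, 133.34], [12.68, 142.11], [-81.47, 261.47], [9.98, 163.14], [-165.26, 165.26]. Speed limits (degrees/s): [136.94, 136.94, 180, 180, 180, 180].

## Interface

Orientations are given as a 3x3 rotation matrix whose columns are the frame's x, y, z axes.
In Python, from rig import env, optics gives the robot as it stands.
- The arm moves only by the shell command python3 -m inch 'ROWS' [FORCE]. ROWS is JSON, a list of rows, each a list of 3 entries, a list of its own where there are three numbers: the closure, from -1 (fully open) to 1 (shut), then the shift along the tool's x, y, z in units of 30 mm (1.0 is 30 mm), then the turn about the tool's x in units of 5 degrees (1.0 is 5 degrees). In form: [[hand, [x, y, z], yaw], ...]. A call has exactly 8 rows; each row shifts and turns the commanded pose from where the row before left it, along the tool's axes as they then stand; what a row does not reach is not made up. A row lasts 1/12 s, in which the tool goes at most 41.7 mm and 7.16 degrees, less where a joint would pass 70% of its speed; a pose out of reach is approached as far as the arm can. A call is refused whole if a number of a shift passes 1 or a number of a turn 1, either way. A call with a gripper value outside its range is refused whole. The fingers move at their own pace and stop on an object; FORCE is the grip in N (left out, the last holds). Time passes only in rows, so rows that do not move let the fingers close, or fill a call up. It gives the time, the measured TCP pose, the force and the opening at its end, in the units of the state.
- env.observe(): the state, without advancing time (a new reading comes with each control period).
- optics.get_image(name): name is "scene" or "top" or "wrist"; returns the picture (480x640x3 uint8, red, green, blue); there is no depth.
- optics.camera_params(name): a dict with "fx", "fy", "cx", "cy" (pixels), "xyz" and "rotation" of the camera in the world. Camera axes: x right, y down, z forward; pixel columns grow to the right and rows downward; lengths in m; the calibration is good to about 2 mm. A picture is of the moment at which its call begins: read the wrist's pose just before it. camera_params takes no time and is no camera call; for the wrist camera it gives the pose at the moment of the call.
- env.close_job(): hands the job in, once; it reports no verdict.
The state is a dict: "time_s": time; "q": joint angles; "qvel": joint speeds; "joint_efforts": joint torques, N m; "position": TCP position; "tool_rot": TCP orientation; "ft_force": force on the tool from outside, world axes, zero at the start; "wrist_torque": the same for the moment, N m; "grip_width": finger opening in m.
Only numpy, scipy, OpenCV 4.12 (cv2) and the standard library are available. Lean on these libraries where they do the work, as an engineer would, in place of code of your own. Each camera call takes 0.05 s, during which the arm holds its last target.

## Task

Pick up the module that stands alone on the square mat, feel its thickness between the fingers, and plug it into the one dock made for that thickness (12, 16 or 20 mm), pressing firmly but without forcing until its contact is fully home; then let go. Do not press it down in a wrong dock, and leave the two modules on the long mat, the geophone and the screwdriver alone.

Things in the scene. Friction and masses are not known exactly. Their poses are not given: they have to be found in the camera images.
- module_a_center (a point): one of three plug-in modules that look alike: upright flat metal boxes, 80 mm long (its x), 120 mm high (its z) and 12, 16 or 20 mm thick (its y; flat, parallel faces). Which module is how thick is not told and each thickness occurs once; the thickness is to be felt by pinching it across the faces. 0.14 to 0.28 kg. This point is its centre, 60 mm above its underside; either way round is right
- module_b_center (a point): one of three plug-in modules that look alike: upright flat metal boxes, 80 mm long (its x), 120 mm high (its z) and 12, 16 or 20 mm thick (its y; flat, parallel faces). Which module is how thick is not told and each thickness occurs once; the thickness is to be felt by pinching it across the faces. 0.14 to 0.28 kg. This point is its centre, 60 mm above its underside; either way round is right
- module_c_center (a point): one of three plug-in modules that look alike: upright flat metal boxes, 80 mm long (its x), 120 mm high (its z) and 12, 16 or 20 mm thick (its y; flat, parallel faces). Which module is how thick is not told and each thickness occurs once; the thickness is to be felt by pinching it across the faces. 0.14 to 0.28 kg. This point is its centre, 60 mm above its underside; either way round is right
- dock_12_mouth (a point): centre of the slot's mouth, at the top face of the fixed docking block for the 12 mm module, one of three alike but for slot width. Block 120 x 75 x 75 mm; the slot is open at the top, 82 mm long (x) and 14 mm wide (y), with a 4 mm bevel round the mouth (z up)
- shoe_left_12 (a joint): how far the lightly sprung (0.5 to 2 N) shoe on the +y wall of the 12 mm dock's slot is pushed into its wall: 0.001 to 0.003 m by a module of the right thickness; one too thin cannot press both of the slot's shoes. 12 mm long, it ramps in from 4 to 17 mm below the mouth and there stands 3 mm into the slot
- shoe_right_12 (a joint): how far the lightly sprung (0.5 to 2 N) shoe on the -y wall of the 12 mm dock's slot is pushed into its wall: 0.001 to 0.003 m by a module of the right thickness; one too thin cannot press both of the slot's shoes. 12 mm long, it ramps in from 4 to 17 mm below the mouth and there stands 3 mm into the slot
- contact_12 (a joint): how far the stiff contact block deep in the 12 mm dock has been pushed down: 0 untouched, 0.006 m fully home. Its height is hidden and differs: a module's underside first meets it 27 to 51 mm below the mouth, needs about 8 to 10 N of push for 6 mm more, then stops hard. It stays where it is left; over 32 N is forcing
- dock_16_mouth (a point): centre of the slot's mouth, at the top face of the fixed docking block for the 16 mm module, one of three alike but for slot width. Block 120 x 75 x 75 mm; the slot is open at the top, 82 mm long (x) and 18 mm wide (y), with a 4 mm bevel round the mouth (z up)
- shoe_left_16 (a joint): how far the lightly sprung (0.5 to 2 N) shoe on the +y wall of the 16 mm dock's slot is pushed into its wall: 0.001 to 0.003 m by a module of the right thickness; one too thin cannot press both of the slot's shoes. 12 mm long, it ramps in from 4 to 17 mm below the mouth and there stands 3 mm into the slot
- shoe_right_16 (a joint): how far the lightly sprung (0.5 to 2 N) shoe on the -y wall of the 16 mm dock's slot is pushed into its wall: 0.001 to 0.003 m by a module of the right thickness; one too thin cannot press both of the slot's shoes. 12 mm long, it ramps in from 4 to 17 mm below the mouth and there stands 3 mm into the slot
- contact_16 (a joint): how far the stiff contact block deep in the 16 mm dock has been pushed down: 0 untouched, 0.006 m fully home. Its height is hidden and differs: a module's underside first meets it 27 to 51 mm below the mouth, needs about 8 to 10 N of push for 6 mm more, then stops hard. It stays where it is left; over 32 N is forcing
- dock_20_mouth (a point): centre of the slot's mouth, at the top face of the fixed docking block for the 20 mm module, one of three alike but for slot width. Block 120 x 75 x 75 mm; the slot is open at the top, 82 mm long (x) and 22 mm wide (y), with a 4 mm bevel round the mouth (z up)
- shoe_left_20 (a joint): how far the lightly sprung (0.5 to 2 N) shoe on the +y wall of the 20 mm dock's slot is pushed into its wall: 0.001 to 0.003 m by a module of the right thickness; one too thin cannot press both of the slot's shoes. 12 mm long, it ramps in from 4 to 17 mm below the mouth and there stands 3 mm into the slot
- shoe_right_20 (a joint): how far the lightly sprung (0.5 to 2 N) shoe on the -y wall of the 20 mm dock's slot is pushed into its wall: 0.001 to 0.003 m by a module of the right thickness; one too thin cannot press both of the slot's shoes. 12 mm long, it ramps in from 4 to 17 mm below the mouth and there stands 3 mm into the slot
- contact_20 (a joint): how far the stiff contact block deep in the 20 mm dock has been pushed down: 0 untouched, 0.006 m fully home. Its height is hidden and differs: a module's underside first meets it 27 to 51 mm below the mouth, needs about 8 to 10 N of push for 6 mm more, then stops hard. It stays where it is left; over 32 N is forcing
- mat_work: thin rubber mat 120 x 120 x 4 mm, fixed, on the bench at the robot's right; one module stands on it alone: the one to plug in. Origin: centre of its underside
- mat_store: long thin rubber mat 260 x 100 x 4 mm, fixed, farther right; the other two modules stand on it. Origin: centre of its underside, x along its length
- geophone_center (a point): loose round black geophone with a steel cap, 52 mm across and 67 mm high, not to be disturbed. This point is half-way up
- screwdriver_grip (a point): screwdriver lying loose on the bench, not to be disturbed. This point is on its handle

How it is judged (in metres and radians):
On the way, in this order (a step that is already met when the one before it is completed fails the run):
1. a module is gripped and lifted clear of its mat (((height (world z) of module_a_center above 0.095 m and contact force between the fingers and module_a above 5 N) or (height (world z) of module_b_center above 0.095 m and contact force between the fingers and module_b above 5 N) or (height (world z) of module_c_center above 0.095 m and contact force between the fingers and module_c above 5 N))), for 0.2 s.
2. the module is pressed by the robot, upright in the dock of its own thickness, until the contact is home (((((value of joint contact_12 above 0.005 m and value of joint each of shoe_left_12, shoe_right_12 above 0.0007 m and horizontal distance between module_a_center and dock_12_mouth below 0.009 m and angle between the y axis of module_a_center and the y axis of dock_12_mouth, either way round below 0.06 rad and angle between module_a_center's own z axis and vertical below 0.1 rad) or (value of joint contact_16 above 0.005 m and value of joint each of shoe_left_16, shoe_right_16 above 0.0007 m and horizontal distance between module_a_center and dock_16_mouth below 0.009 m and angle between the y axis of module_a_center and the y axis of dock_16_mouth, either way round below 0.06 rad and angle between module_a_center's own z axis and vertical below 0.1 rad) or (value of joint contact_20 above 0.005 m and value of joint each of shoe_left_20, shoe_right_20 above 0.0007 m and horizontal distance between module_a_center and dock_20_mouth below 0.009 m and angle between the y axis of module_a_center and the y axis of dock_20_mouth, either way round below 0.06 rad and angle between module_a_center's own z axis and vertical below 0.1 rad)) and contact force between the fingers and module_a above 2 N) or (((value of joint contact_12 above 0.005 m and value of joint each of shoe_left_12, shoe_right_12 above 0.0007 m and horizontal distance between module_b_center and dock_12_mouth below 0.009 m and angle between the y axis of module_b_center and the y axis of dock_12_mouth, either way round below 0.06 rad and angle between module_b_center's own z axis and vertical below 0.1 rad) or (value of joint contact_16 above 0.005 m and value of joint each of shoe_left_16, shoe_right_16 above 0.0007 m and horizontal distance between module_b_center and dock_16_mouth below 0.009 m and angle between the y axis of module_b_center and the y axis of dock_16_mouth, either way round below 0.06 rad and angle between module_b_center's own z axis and vertical below 0.1 rad) or (value of joint contact_20 above 0.005 m and value of joint each of shoe_left_20, shoe_right_20 above 0.0007 m and horizontal distance between module_b_center and dock_20_mouth below 0.009 m and angle between the y axis of module_b_center and the y axis of dock_20_mouth, either way round below 0.06 rad and angle between module_b_center's own z axis and vertical below 0.1 rad)) and contact force between the fingers and module_b above 2 N) or (((value of joint contact_12 above 0.005 m and value of joint each of shoe_left_12, shoe_right_12 above 0.0007 m and horizontal distance between module_c_center and dock_12_mouth below 0.009 m and angle between the y axis of module_c_center and the y axis of dock_12_mouth, either way round below 0.06 rad and angle between module_c_center's own z axis and vertical below 0.1 rad) or (value of joint contact_16 above 0.005 m and value of joint each of shoe_left_16, shoe_right_16 above 0.0007 m and horizontal distance between module_c_center and dock_16_mouth below 0.009 m and angle between the y axis of module_c_center and the y axis of dock_16_mouth, either way round below 0.06 rad and angle between module_c_center's own z axis and vertical below 0.1 rad) or (value of joint contact_20 above 0.005 m and value of joint each of shoe_left_20, shoe_right_20 above 0.0007 m and horizontal distance between module_c_center and dock_20_mouth below 0.009 m and angle between the y axis of module_c_center and the y axis of dock_20_mouth, either way round below 0.06 rad and angle between module_c_center's own z axis and vertical below 0.1 rad)) and contact force between the fingers and module_c above 2 N))), for 0.1 s.
At the end, for the whole second after the job is handed in: The module from the square mat is at rest in the dock of its thickness: both shoes in over 0.7 mm, contact down over 5 of 6 mm, within 9 mm of the slot from above, in line (0.06 rad) and upright (0.1 rad). The others stand upright on the long mat; the other contacts are down under 2 mm (((((value of joint contact_12 above 0.005 m and value of joint each of shoe_left_12, shoe_right_12 above 0.0007 m and horizontal distance between module_a_center and dock_12_mouth below 0.009 m and angle between the y axis of module_a_center and the y axis of dock_12_mouth, either way round below 0.06 rad and angle between module_a_center's own z axis and vertical below 0.1 rad and value of joint each of contact_16, contact_20 below 0.002 m) or (value of joint contact_16 above 0.005 m and value of joint each of shoe_left_16, shoe_right_16 above 0.0007 m and horizontal distance between module_a_center and dock_16_mouth below 0.009 m and angle between the y axis of module_a_center and the y axis of dock_16_mouth, either way round below 0.06 rad and angle between module_a_center's own z axis and vertical below 0.1 rad and value of joint each of contact_12, contact_20 below 0.002 m) or (value of joint contact_20 above 0.005 m and value of joint each of shoe_left_20, shoe_right_20 above 0.0007 m and horizontal distance between module_a_center and dock_20_mouth below 0.009 m and angle between the y axis of module_a_center and the y axis of dock_20_mouth, either way round below 0.06 rad and angle between module_a_center's own z axis and vertical below 0.1 rad and value of joint each of contact_12, contact_16 below 0.002 m)) and linear speed of module_a below 0.02 m/s and x of module_b_center in the frame of mat_store between -0.13 and 0.13 m and y of module_b_center in the frame of mat_store between -0.06 and 0.06 m and angle between each of module_b_center, module_c_center's own z axis and vertical below 0.1 rad and x of module_c_center in the frame of mat_store between -0.13 and 0.13 m and y of module_c_center in the frame of mat_store between -0.06 and 0.06 m) or (((value of joint contact_12 above 0.005 m and value of joint each of shoe_left_12, shoe_right_12 above 0.0007 m and horizontal distance between module_b_center and dock_12_mouth below 0.009 m and angle between the y axis of module_b_center and the y axis of dock_12_mouth, either way round below 0.06 rad and angle between module_b_center's own z axis and vertical below 0.1 rad and value of joint each of contact_16, contact_20 below 0.002 m) or (value of joint contact_16 above 0.005 m and value of joint each of shoe_left_16, shoe_right_16 above 0.0007 m and horizontal distance between module_b_center and dock_16_mouth below 0.009 m and angle between the y axis of module_b_center and the y axis of dock_16_mouth, either way round below 0.06 rad and angle between module_b_center's own z axis and vertical below 0.1 rad and value of joint each of contact_12, contact_20 below 0.002 m) or (value of joint contact_20 above 0.005 m and value of joint each of shoe_left_20, shoe_right_20 above 0.0007 m and horizontal distance between module_b_center and dock_20_mouth below 0.009 m and angle between the y axis of module_b_center and the y axis of dock_20_mouth, either way round below 0.06 rad and angle between module_b_center's own z axis and vertical below 0.1 rad and value of joint each of contact_12, contact_16 below 0.002 m)) and linear speed of module_b below 0.02 m/s and x of module_a_center in the frame of mat_store between -0.13 and 0.13 m and y of module_a_center in the frame of mat_store between -0.06 and 0.06 m and angle between each of module_a_center, module_c_center's own z axis and vertical below 0.1 rad and x of module_c_center in the frame of mat_store between -0.13 and 0.13 m and y of module_c_center in the frame of mat_store between -0.06 and 0.06 m) or (((value of joint contact_12 above 0.005 m and value of joint each of shoe_left_12, shoe_right_12 above 0.0007 m and horizontal distance between module_c_center and dock_12_mouth below 0.009 m and angle between the y axis of module_c_center and the y axis of dock_12_mouth, either way round below 0.06 rad and angle between module_c_center's own z axis and vertical below 0.1 rad and value of joint each of contact_16, contact_20 below 0.002 m) or (value of joint contact_16 above 0.005 m and value of joint each of shoe_left_16, shoe_right_16 above 0.0007 m and horizontal distance between module_c_center and dock_16_mouth below 0.009 m and angle between the y axis of module_c_center and the y axis of dock_16_mouth, either way round below 0.06 rad and angle between module_c_center's own z axis and vertical below 0.1 rad and value of joint each of contact_12, contact_20 below 0.002 m) or (value of joint contact_20 above 0.005 m and value of joint each of shoe_left_20, shoe_right_20 above 0.0007 m and horizontal distance between module_c_center and dock_20_mouth below 0.009 m and angle between the y axis of module_c_center and the y axis of dock_20_mouth, either way round below 0.06 rad and angle between module_c_center's own z axis and vertical below 0.1 rad and value of joint each of contact_12, contact_16 below 0.002 m)) and linear speed of module_c below 0.02 m/s and x of module_a_center in the frame of mat_store between -0.13 and 0.13 m and y of module_a_center in the frame of mat_store between -0.06 and 0.06 m and angle between each of module_a_center, module_b_center's own z axis and vertical below 0.1 rad and x of module_b_center in the frame of mat_store between -0.13 and 0.13 m and y of module_b_center in the frame of mat_store between -0.06 and 0.06 m))); the robot touches nothing.
It fails at once if the module is forced: more than 32 N between a module and a dock (contact force between any of module_a, module_b, module_c and dock_12 above 32 N or contact force between any of module_a, module_b, module_c and dock_16 above 32 N or contact force between any of module_a, module_b, module_c and dock_20 above 32 N).
It fails at once if a contact is pushed down over 2 mm while its dock's two side shoes are not both pressed (a module too thin for that dock) ((value of joint contact_12 above 0.002 m and value of joint any of shoe_left_12, shoe_right_12 below 0.0003 m) or (value of joint contact_16 above 0.002 m and value of joint any of shoe_left_16, shoe_right_16 below 0.0003 m) or (value of joint contact_20 above 0.002 m and value of joint any of shoe_left_20, shoe_right_20 below 0.0003 m)).
It fails at once if a module is tipped over (angle between any of module_a_center, module_b_center, module_c_center's own z axis and vertical above 0.9 rad).
It fails at once if a second module is moved by more than 30 mm (distance of each of module_a_center, module_b_center from where it was at the start of the episode above 0.03 m or distance of each of module_a_center, module_c_center from where it was at the start of the episode above 0.03 m or distance of each of module_b_center, module_c_center from where it was at the start of the episode above 0.03 m).
It fails at once if the geophone or the screwdriver is moved by more than 30 mm (distance of any of geophone_center, screwdriver_grip from where it was at the start of the episode above 0.03 m).
It also fails if it takes over 48 s, if anything falls off the work surface, if the arm or the gripper's body presses on something with over 40 N, if the wrist force passes 120 N, or if a joint passes its speed limit or range.

## Working session

There is one attempt and no reset: what is moved stays moved. The work goes in short steps, Python scripts to look and compute and a shell command to move; the robot and the scene stay as the last step left them, time stands still between calls to the robot, and variables do not carry over. Pictures are saved under pics/ and viewed, and the job is handed in when it is done.

```bash
ls; mkdir -p pics; python3 - <<'E'
from rig import env, optics
import cv2
for n in ("scene","top","wrist"):
    p=optics.camera_params(n); print(n,{k:(v if not hasattr(v,'tolist') else v.tolist()) for k,v in p.items()})
    cv2.imwrite(f"pics/{n}0.png",optics.get_image(n)[:,:,::-1])
print(env.observe(), env.tips_ahead)
E
```

```text
pics
scene {'fx': 599.787030471698, 'fy': 599.787030471698, 'cx': 321.6635554722212, 'cy': 248.59906607470222, 'xyz': [1.4420392334101872, -0.06405235411494359, 1.0752237721762927], 'rotation': [[0.05250049136731539, 0.7377950888451547, -0.6729800184865528], [0.9985323775853937, -0.029811840667150594, 0.04521443430694813], [0.013296214493281033, -0.6743661179448496, -0.7382774205189686]]}
top {'fx': 452.2425842666573, 'fy': 452.2425842666573, 'cx': 316.14710669039204, 'cy': 246.2653442313527, 'xyz': [0.41647046656989073, 0.006118742969288559, 1.1207854493567968], 'rotation': [[0.021326932143259415, -0.9943797437135214, 0.10370191539980507], [-0.9996303222085035, -0.0229584591735669, -0.014564617183398609], [0.016863596493040565, -0.10335296050238323, -0.994501777106865]]}
wrist {'fx': 365.4591910913078, 'fy': 365.4591910913078, 'cx': 325.32467642150505, 'cy': 248.26766939836492, 'xyz': [0.3198760425617414, -0.4554628198006573, 0.37334157781354443], 'rotation': [[0.44450909129454624, -0.8462155003147734, -0.2938213654306173], [-0.8957740776682724, -0.4201673523739462, -0.1450799702806
[... 171 characters left out ...]

        8.38593201e+01, -1.23366514e+01]), 'qvel': array([ 0.07496087, -0.16420095, -0.18027391, -0.15880494, -0.02081258,
       -0.04081452]), 'joint_efforts': array([ 1.84462442e-03, -4.48628283e+01, -2.31344426e+01, -1.82202821e-04,
        3.81310849e-03,  9.34426680e-06]), 'position': array([ 0.24456606, -0.4925969 ,  0.40426845]), 'tool_rot': array([[-2.55875118e-04,  8.95682293e-01,  4.44694461e-01],
       [ 1.07445694e-03,  4.44694465e-01, -8.95681683e-01],
       [-9.99999390e-01,  2.48622394e-04, -1.07615831e-03]]), 'ft_force': array([-0.02304283, -0.00261649,  1.41396211]), 'wrist_torque': array([-0.03326838,  0.02064073,  0.00100877]), 'grip_width': 0.08535583394030131} 0.1734
```

View pics/scene0.png

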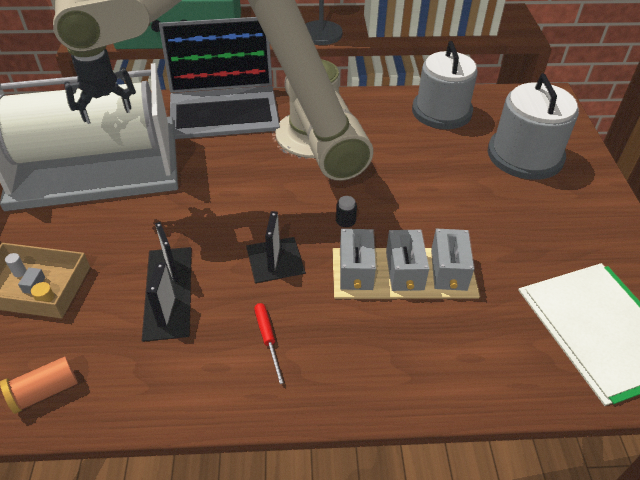

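View pics/top0.png

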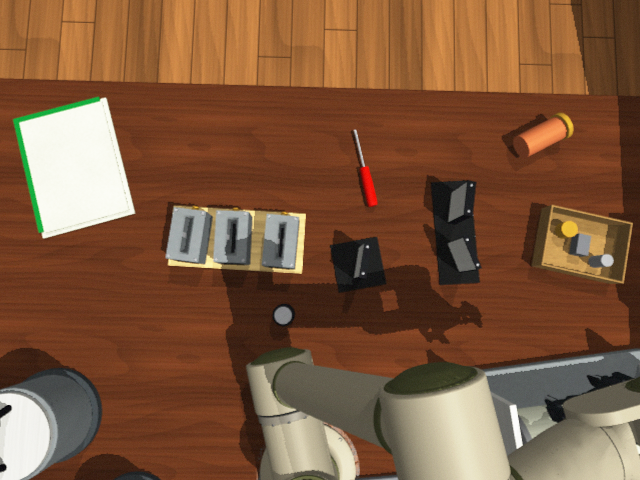

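View pics/wrist0.png

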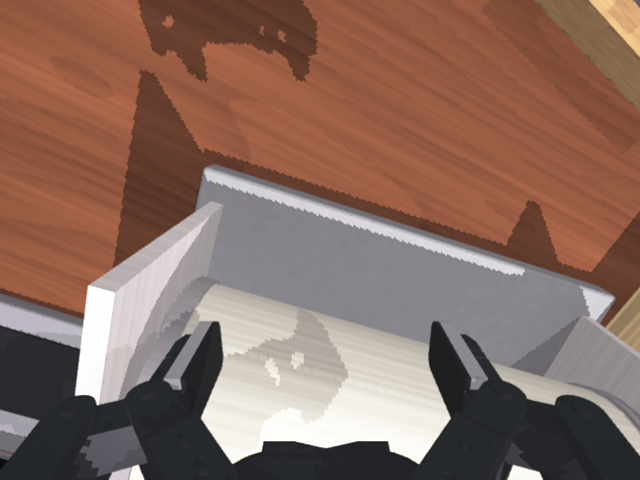

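```bash
python3 - <<'E'
import cv2
t=cv2.imread("pics/top0.png"); cv2.imwrite("pics/topz.png",cv2.resize(t[160:310,150:400],None,fx=3.2,fy=3.2,interpolation=cv2.INTER_CUBIC))
t=cv2.imread("pics/scene0.png"); cv2.imwrite("pics/scenez.png",cv2.resize(t[190:310,240:490],None,fx=3.2,fy=3.2,interpolation=cv2.INTER_CUBIC))
E
cat > h.py <<'E'
from rig import env, optics
import numpy as np, cv2
def ray(p,u,v):
    R=np.array(p['rotation']); d=R@np.array([(u-p['cx'])/p['fx'],(v-p['cy'])/p['fy'],1.]); return np.array(p['xyz']),d
def atz(p,u,v,z):
    o,d=ray(p,u,v); return o+d*(z-o[2])/d[2]
def proj(p,X):
    R=np.array(p['rotation']); c=R.T@(np.asarray(X)-np.array(p['xyz'])); return np.array([p['cx']+p['fx']*c[0]/c[2],p['cy']+p['fy']*c[1]/c[2]])
def tri(rays):
    A=0;b=0
    for o,d in rays:
        d=d/np.linalg.norm(d); P=np.eye(3)-np.outer(d,d); A=A+P; b=b+P@o
    return np.linalg.solve(A,b)
E
```

```text
(no output)
```

View pics/topz.png

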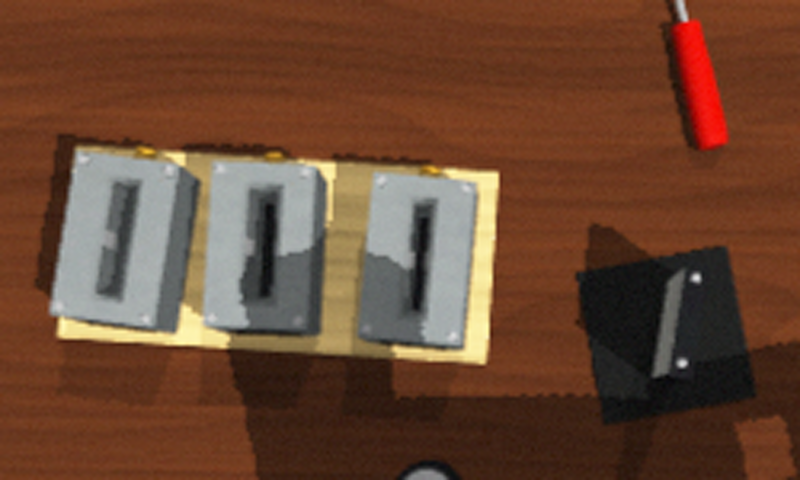

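View pics/scenez.png

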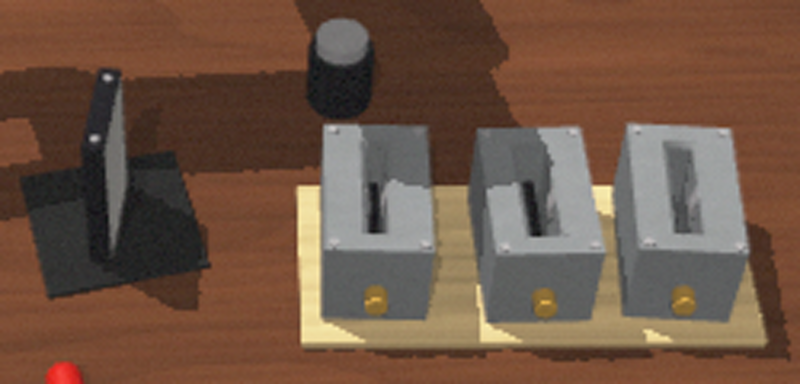

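```bash
python3 - <<'E'
from h import *
T=optics.camera_params('top');S=optics.camera_params('scene')
tz=lambda a,b:ray(T,150+(a+.5)/3.2-.5,160+(b+.5)/3.2-.5)
sz=lambda a,b:ray(S,240+(a+.5)/3.2-.5,190+(b+.5)/3.2-.5)
A=tri([tz(697,278),sz(94,139)]);B=tri([tz(682,363),sz(108,77)]);print(A,B,(A+B)/2,np.degrees(np.arctan2(*(A-B)[1::-1])))
for n,ts,ss in (("R",[(377,181),(467,189),(366,329),(456,341)],[(333,244),(425,244),(333,131),(421,131)]),
 ("M",[(219,168),(312,175),(209,322),(299,327)],[(595,246),(486,244),(573,132),(486,132)]),("L",[(82,160),(187,172),(57,308),(147,320)],[])):
  if n=="M": ss=[(595,246),(486,244),(573,132),(486,132)]
  if n=="R": ss=[(425,244),(333,244),(421,131),(333,131)]
  if n=="L": ss=[(741,246),(649,243),(724,132),(638,132)]
  P=[tri([tz(*a),sz(*b)]) for a,b in zip(ts,ss)]
  P=np.array(P);print(n,P.round(3).tolist(),P.mean(0))
  d=P[0]-P[2]+P[1]-P[3];print(np.degrees(np.arctan2(d[1],d[0])))
E
```

```text
[ 0.52267669 -0.12078017  0.12274745] [ 0.46337975 -0.11102038  0.12400617] [ 0.49302822 -0.11590027  0.12337681] -9.34661576232698
R [[0.592, 0.105, 0.082], [0.588, 0.041, 0.08], [0.485, 0.112, 0.082], [0.478, 0.048, 0.077]] [0.53585843 0.07667726 0.08034631]
-3.563903147424273
M [[0.599, 0.221, 0.082], [0.595, 0.15, 0.083], [0.487, 0.224, 0.079], [0.485, 0.16, 0.079]] [0.54173076 0.18850791 0.08084737]
-3.4960622767558984
L [[0.603, 0.321, 0.081], [0.597, 0.251, 0.08], [0.495, 0.332, 0.082], [0.488, 0.27, 0.077]] [0.54567563 0.29363193 0.08012965]
-7.993964260054152
```

```bash
python3 -m inch '[[-1,[0,0.5,-0.29],0],[-1,[0,1,-0.58],0],[-1,[0,1,-0.58],0],[-1,[0,1,-0.58],0],[-1,[0,1,-0.58],0],[-1,[0,1,-0.58],0],[-1,[0,1,-0.58],0],[-1,[0,1,-0.58],0]]'; python3 -m inch '[[-1,[0,1,-0.58],0],[-1,[0,1,-0.58],0.5],[-1,[0,1,-0.55],1],[-1,[0,1,-0.45],1],[-1,[0,1,-0.35],1],[-1,[0,0.5,-0.15],1],[-1,[0,0,0],1],[-1,[0,0,0],1]]'
python3 - <<'E'
from h import *
o=env.observe();print(o['time_s'],o['position'],o['tool_rot'].round(4).tolist(),o['q'].round(1))
print(optics.camera_params('wrist'))
cv2.imwrite("pics/w1.png",optics.get_image('wrist')[:,:,::-1])
E
```

```text
time_s: 0.82
position: [0.3887, -0.2733, 0.4047]
tool_rot: [[0.0, 0.896, 0.445], [0.0, 0.445, -0.896], [-1.0, 0.0, -0.0]]
ft_force: [0.1, -1.1, -0.9]
grip_width: 0.0854
time_s: 1.48
position: [0.5123, -0.1423, 0.4043]
tool_rot: [[-0.001, 0.994, -0.108], [0.001, -0.108, -0.994], [-1.0, -0.001, -0.0]]
ft_force: [0.0, -1.0, -0.8]
grip_width: 0.0849
1.4833 [ 0.51233542 -0.14234397  0.40427911] [[-0.0008, 0.9941, -0.1083], [0.0005, -0.1083, -0.9941], [-1.0, -0.0008, -0.0004]] [-28.3  20.   77.3   0.   82.8  67.9]
{'fx': 365.4591910913078, 'fy': 365.4591910913078, 'cx': 325.32467642150505, 'cy': 248.26766939836492, 'xyz': array([ 0.59599703, -0.15208252,  0.37336425]), 'rotation': array([[-1.08466967e-01, -9.38966613e-01, -3.26460744e-01],
       [-9.94100049e-01,  1.02418845e-01,  3.57137625e-02],
       [-9.82984152e-05,  3.28408405e-01, -9.44535817e-01]])}
```

View pics/w1.png

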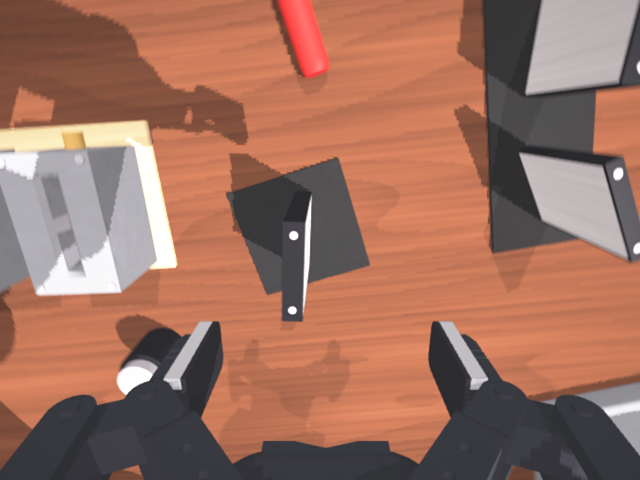

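```bash
python3 -m inch '[[-1,[0,-0.1,-0.6],0],[-1,[0,-0.17,-1],0],[-1,[0,-0.17,-1],0],[-1,[0,-0.17,-1],0],[-1,[0,-0.17,-1],0],[-1,[0,-0.17,-1],0],[-1,[0,-0.17,-1],0],[-1,[0,-0.17,-1],0]]'; python3 -m inch '[[-1,[0,-0.17,-1],0],[-1,[0,-0.17,-1],0],[-1,[0,-0.17,-1],0],[-1,[0,-0.17,-0.5],0],[-1,[0,0,0],0],[-1,[0,0,0],0],[-1,[0,0,0],0],[-1,[0,0,0],0]]'
python3 - <<'E'
from h import *
import json
# module from w1
p={'fx':365.4591910913078,'fy':365.4591910913078,'cx':325.32467642150505,'cy':248.26766939836492,'xyz':[0.59599703,-0.15208252,0.37336425],'rotation':[[-1.08466967e-01,-9.38966613e-01,-3.26460744e-01],[-9.94100049e-01,1.02418845e-01,3.57137625e-02],[-9.82984152e-05,3.28408405e-01,-9.44535817e-01]]}
a=atz(p,293.8,235.8,.124);b=atz(p,292.2,310.3,.124);print(a,b,(a+b)/2,np.degrees(np.arctan2(*(a-b)[1::-1])))
o=env.observe();print(o['time_s'],o['position'],o['tool_rot'].round(4).tolist())
p=optics.camera_params('wrist');p={k:np.array(v).tolist() for k,v in p.items()};json.dump(p,open('w2.json','w'))
cv2.imwrite("pics/w2.png",optics.get_image('wrist')[:,:,::-1])
E
```

```text
time_s: 2.2
position: [0.4967, 0.0887, 0.4048]
tool_rot: [[-0.0, 0.995, -0.104], [0.0, -0.104, -0.995], [-1.0, -0.0, -0.0]]
ft_force: [-0.8, 0.1, -0.5]
grip_width: 0.0853
time_s: 2.87
position: [0.4885, 0.1926, 0.4047]
tool_rot: [[-0.0, 0.994, -0.107], [-0.0, -0.107, -0.994], [-1.0, -0.0, 0.0]]
ft_force: [-0.0, -0.8, 0.1]
grip_width: 0.0852
[ 0.52161771 -0.12130209  0.124     ] [ 0.46244445 -0.11190465  0.124     ] [ 0.49203108 -0.11660337  0.124     ] -9.023910182510312
2.8667 [0.48851783 0.19256127 0.40473892] [[-0.0, 0.9943, -0.107], [-0.0002, -0.107, -0.9943], [-1.0, -0.0, 0.0002]]
```

View pics/w2.png

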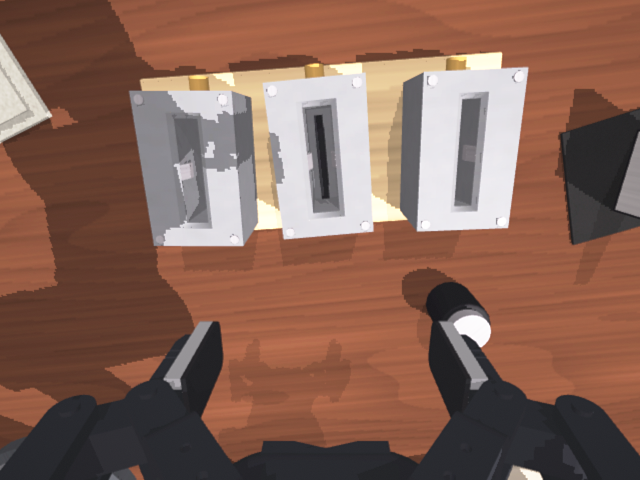

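```bash
python3 - <<'E'
import cv2
t=cv2.imread("pics/w2.png")
cv2.imwrite("pics/w2a.png",cv2.resize(t[80:255,120:390],None,fx=2.96,fy=2.96,interpolation=cv2.INTER_CUBIC))
cv2.imwrite("pics/w2b.png",cv2.resize(t[55:245,390:540],None,fx=3,fy=3,interpolation=cv2.INTER_CUBIC))
E
```

```text
(no output)
```

View pics/w2a.png

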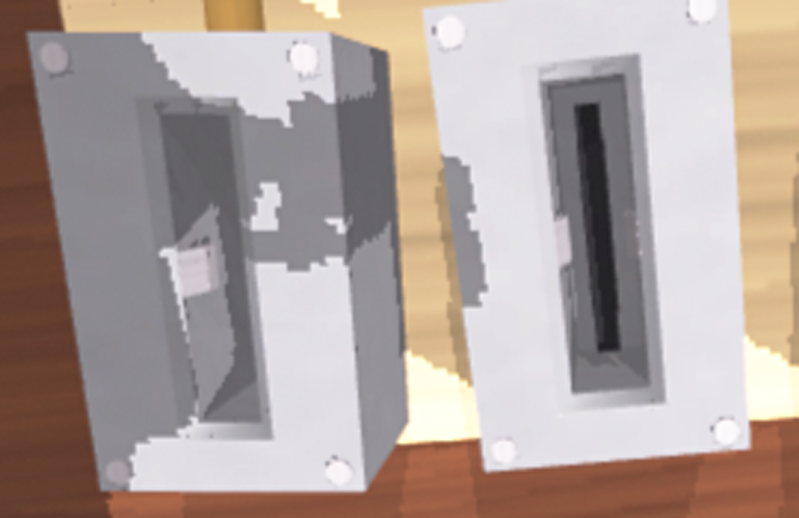

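View pics/w2b.png

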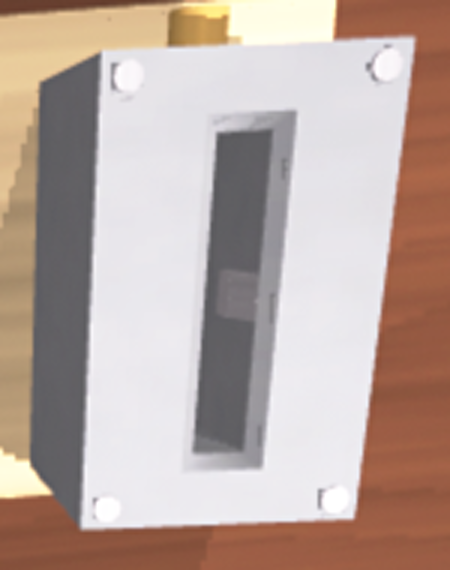

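```bash
python3 - <<'E'
from h import *
import json
p=json.load(open('w2.json'))
fa=lambda a,b:(120+(a+.5)/2.96-.5,80+(b+.5)/2.96-.5)
fb=lambda a,b:(390+(a+.5)/3-.5,55+(b+.5)/3-.5)
D={'L':(fa,[(138,98),(238,98),(272,438),(172,437)],[(53,57),(303,58),(339,471),(117,471)]),
'M':(fa,[(525,67),(638,54),(665,402),(560,412)],[(450,32),(702,8),(726,432),(504,451)]),
'R':(fb,[(212,115),(297,110),(264,467),(183,470)],[(127,76),(386,66),(334,500),(106,508)])}
ref={'L':[(0.54567563,0.29363193)],}
for z in (0.079,0.081):
 for k,(f,m,s) in D.items():
  P=np.array([atz(p,*f(*q),z) for q in m]);Q=np.array([atz(p,*f(*q),z+.001) for q in s])
  for X,n in ((P,'slot'),(Q,'scr')):
    d=X[0]+X[1]-X[2]-X[3]; a=np.arctan2(d[1],d[0]); e=np.array([-np.sin(a),np.cos(a),0]); l=np.array([np.cos(a),np.sin(a),0])
    print(z,k,n,X.mean(0)[:2].round(4),'yaw',np.degrees(a).round(2),'width',((X[0]-X[1])@e).round(4),((X[3]-X[2])@e).round(4),'len',((X[0]-X[3])@l).round(4),((X[1]-X[2])@l).round(4))
E
```

```text
0.079 L slot [0.5452 0.2947] yaw -7.34 width 0.0255 0.0282 len 0.09 0.0902
0.079 L scr [0.5452 0.2947] yaw -6.16 width 0.0629 0.0632 len 0.1093 0.1091
0.079 M slot [0.5428 0.1889] yaw -1.11 width 0.0288 0.0296 len 0.0903 0.0906
0.079 M scr [0.5426 0.1892] yaw -0.95 width 0.0631 0.0629 len 0.1097 0.1096
0.079 R slot [0.5357 0.0733] yaw -3.9 width 0.021 0.0222 len 0.0901 0.0905
0.079 R scr [0.5355 0.0739] yaw -3.75 width 0.063 0.0629 len 0.1095 0.1094
0.081 L slot [0.5454 0.294 ] yaw -7.34 width 0.0254 0.0281 len 0.0894 0.0896
0.081 L scr [0.5454 0.294 ] yaw -6.16 width 0.0625 0.0628 len 0.1086 0.1084
0.081 M slot [0.543  0.1888] yaw -1.11 width 0.0286 0.0294 len 0.0897 0.09
0.081 M scr [0.5428 0.1892] yaw -0.95 width 0.0627 0.0625 len 0.1089 0.1088
0.081 R slot [0.536 0.074] yaw -3.9 width 0.0208 0.022 len 0.0895 0.0899
0.081 R scr [0.5358 0.0747] yaw -3.75 width 0.0626 0.0625 len 0.1087 0.1087
```

```bash
python3 -m inch '[[-1,[0,0.12,0.5],0],[-1,[0,0.12,1],0],[-1,[0,0.12,1],0],[-1,[0,0.12,1],0],[-1,[0,0.12,1],0],[-1,[0,0.12,1],0],[-1,[0,0.12,1],0],[-1,[0,0.12,1],0]]'; python3 -m inch '[[-1,[0,0.12,1],0],[-1,[0,0.12,1],0],[-1,[0,0.02,0.73],0],[-1,[0,0,0],0.59],[-1,[0,0,0],0],[-1,[0,0,0],0],[-1,[0,0,0],0],[-1,[0,0,0],0]]'
python3 - <<'E'
from h import *
import json
o=env.observe();print(o['time_s'],o['position'],o['tool_rot'].round(4).tolist())
p=optics.camera_params('wrist');p={k:np.array(v).tolist() for k,v in p.items()};json.dump(p,open('w3.json','w'))
im=optics.get_image('wrist')[:,:,::-1]
cv2.imwrite("pics/w3.png",cv2.resize(im[150:400,200:440],None,fx=2.4,fy=2.4,interpolation=cv2.INTER_CUBIC))
E
```

```text
time_s: 3.58
position: [0.4927, -0.0356, 0.4048]
tool_rot: [[0.0, 0.994, -0.107], [-0.0, -0.107, -0.994], [-1.0, 0.0, 0.0]]
ft_force: [0.6, 0.4, 0.3]
grip_width: 0.0852
time_s: 4.25
position: [0.4921, -0.1152, 0.4048]
tool_rot: [[0.0, 0.988, -0.156], [0.0, -0.156, -0.988], [-1.0, 0.0, -0.0]]
ft_force: [-0.6, -0.1, 0.2]
grip_width: 0.0852
4.25 [ 0.49213194 -0.11515367  0.40480508] [[0.0001, 0.9878, -0.1557], [0.0, -0.1557, -0.9878], [-1.0, 0.0001, -0.0]]
```

View pics/w3.png

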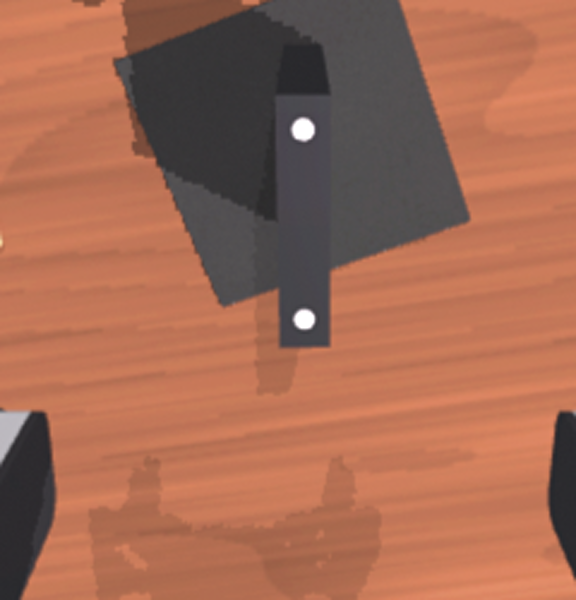

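```bash
python3 - <<'E'
from h import *
import json
p=json.load(open('w3.json'))
f=lambda a,b:(200+(a+.5)/2.4-.5,150+(b+.5)/2.4-.5)
g=lambda *q:atz(p,*f(*q),.124)
a=g(303,129);b=g(304,319);print(a,b,(a+b)/2,np.degrees(np.arctan2(*(a-b)[1::-1])))
for l,r in (((275.5,97),(329.5,97)),((278.5,345),(330,345))): print(g(*l),g(*r),np.linalg.norm(g(*l)-g(*r)))
print(np.linalg.norm(g(275,97)-g(278,346)))
p1=json.loads(open('w2.json').read());p1.update(xyz=[0.59599703,-0.15208252,0.37336425],rotation=[[-1.08466967e-01,-9.38966613e-01,-3.26460744e-01],[-9.94100049e-01,1.02418845e-01,3.57137625e-02],[-9.82984152e-05,3.28408405e-01,-9.44535817e-01]])
print(tri([ray(p1,293.8,235.8),ray(p,*f(303,129))]))
E
```

```text
[ 0.52212649 -0.12105096  0.124     ] [ 0.46266356 -0.11201902  0.124     ] [ 0.49239502 -0.11653499  0.124     ] -8.636745851068907
[ 0.53252656 -0.1147281   0.124     ] [ 0.5301198  -0.12997604  0.124     ] 0.015436718292642334
[ 0.45506112 -0.10269254  0.124     ] [ 0.45252904 -0.11872372  0.124     ] 0.01622991968675296
0.07874339831853155
[ 0.52217094 -0.12126829  0.1251638 ]
```

```bash
python3 -m inch '[[-1,[0.6,0,0.04],0],[-1,[1,0,0],0],[-1,[1,0,0],0],[-1,[1,0,0],0],[-1,[0.7,0,0],0],[-1,[0.5,0,0],0],[-1,[0.29,0,0],0],[-1,[0,0,0],0]]'; python3 -m inch '[[0.4,[0,0,0],0],[0.7,[0,0,0],0],[1,[0,0,0],0],[1,[0,0,0],0],[1,[0,0,0],0],[1,[0,0,0],0],[1,[0,0,0],0],[1,[0,0,0],0]]' 40;  python3 -m inch '[[1,[0,0,0],0],[1,[0,0,0],0],[1,[0,0,0],0],[1,[0,0,0],0],[1,[0,0,0],0],[1,[0,0,0],0],[1,[0,0,0],0],[1,[0,0,0],0]]' 
python3 - <<'E'
from h import *
o=env.observe();print(o['time_s'],o['position'],o['tool_rot'].round(4).tolist(),o['ft_force'],o['grip_width'])
cv2.imwrite("pics/w4.png",optics.get_image('wrist')[:,:,::-1])
E
```

```text
time_s: 4.97
position: [0.4919, -0.1164, 0.2507]
tool_rot: [[-0.003, 0.988, -0.156], [0.001, -0.156, -0.988], [-1.0, -0.003, -0.001]]
ft_force: [0.2, 0.6, 0.8]
grip_width: 0.0852
time_s: 5.63
position: [0.4921, -0.1168, 0.2525]
tool_rot: [[0.001, 0.988, -0.157], [-0.0, -0.157, -0.988], [-1.0, 0.001, 0.0]]
ft_force: [-0.6, 0.3, 5.2]
grip_width: 0.0154
time_s: 6.3
position: [0.4921, -0.1168, 0.2525]
tool_rot: [[0.001, 0.988, -0.157], [-0.0, -0.157, -0.988], [-1.0, 0.001, 0.0]]
ft_force: [-1.1, 0.8, 5.1]
grip_width: 0.0155
6.3 [ 0.49207829 -0.11675321  0.25247091] [[0.0008, 0.9876, -0.1573], [-0.0002, -0.1573, -0.9876], [-1.0, 0.0008, 0.0001]] [-1.07800824  0.79659615  5.05597573] 0.015491502881493023
```

View pics/w4.png

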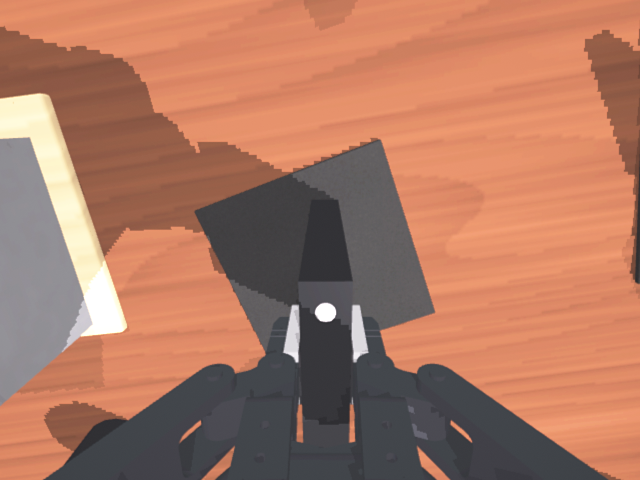

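```bash
python3 -m inch '[[1,[-0.2,0,0],0],[1,[-0.4,0,0],0],[1,[-0.7,0,0],0],[1,[-0.8,0,0],0],[1,[-0.8,0,0],0],[1,[-0.8,0,0],0],[1,[-0.5,0,0],0],[1,[-0.2,0,0],0]]' 50; python3 -m inch '[[1,[0,0,0],0],[1,[0,0,-0.2],0],[1,[0,-0.03,-0.5],0],[1,[0,-0.03,-0.8],0],[1,[0,-0.03,-0.95],0],[1,[0,-0.03,-0.95],0],[1,[0,-0.03,-0.95],0],[1,[0,-0.03,-0.95],0]]'; python3 -c "
from h import *
o=env.observe();print(o['time_s'],o['position'],o['tool_rot'].round(4).tolist(),o['ft_force'],o['grip_width'])"
```

```text
time_s: 7.02
position: [0.4919, -0.1167, 0.3862]
tool_rot: [[0.003, 0.988, -0.157], [-0.002, -0.157, -0.988], [-1.0, 0.003, 0.001]]
ft_force: [-0.1, 0.1, -2.2]
grip_width: 0.0154
time_s: 7.68
position: [0.5115, 0.0428, 0.3824]
tool_rot: [[-0.003, 0.988, -0.157], [0.001, -0.157, -0.988], [-1.0, -0.003, -0.0]]
ft_force: [0.8, 1.1, -3.3]
grip_width: 0.0156
7.6833 [0.51152451 0.04281509 0.38240125] [[-0.0032, 0.9875, -0.1574], [0.0006, -0.1574, -0.9875], [-1.0, -0.0033, -0.0001]] [ 0.75446091  1.10500891 -3.25790772] 0.015554638574559507
```

```bash
python3 -m inch '[[1,[0,-0.03,-0.95],0],[1,[0,-0.03,-0.95],0],[1,[0,-0.03,-0.95],0],[1,[0,-0.03,-0.95],0],[1,[0,-0.03,-0.95],0],[1,[0,-0.03,-0.95],0],[1,[0,-0.03,-0.95],0],[1,[0,-0.02,-0.75],0]]'; python3 -m inch '[[1,[0,0,-0.55],0],[1,[0,0,-0.35],0],[1,[0,0,-0.22],0],[1,[0,0,0],-0.25],[1,[0,0,0],-0.25],[1,[0,0,0],0],[1,[0,0,0],0],[1,[0,0,0],0]]'
python3 - <<'E'
from h import *
import json
o=env.observe();print(o['time_s'],o['position'],o['tool_rot'].round(4).tolist(),o['ft_force'],o['grip_width'])
p=optics.camera_params('wrist');p={k:np.array(v).tolist() for k,v in p.items()};json.dump(p,open('w5.json','w'))
cv2.imwrite("pics/w5.png",optics.get_image('wrist')[:,:,::-1])
cv2.imwrite("pics/s5.png",optics.get_image('scene')[:,:,::-1])
cv2.imwrite("pics/t5.png",optics.get_image('top')[:,:,::-1])
E
```

```text
time_s: 8.35
position: [0.5395, 0.2638, 0.382]
tool_rot: [[-0.003, 0.988, -0.156], [-0.0, -0.156, -0.988], [-1.0, -0.003, 0.001]]
ft_force: [0.0, -0.8, -2.6]
grip_width: 0.0155
time_s: 9.02
position: [0.5451, 0.2939, 0.3842]
tool_rot: [[0.0, 0.993, -0.115], [-0.0, -0.115, -0.993], [-1.0, 0.0, 0.0]]
ft_force: [-0.6, 0.1, -2.1]
grip_width: 0.015
9.0167 [0.54514016 0.29389332 0.38417518] [[0.0001, 0.9934, -0.1151], [-0.0, -0.1151, -0.9934], [-1.0, 0.0001, 0.0]] [-0.64285144  0.05416891 -2.11330387] 0.0149773303711774
```

View pics/w5.png

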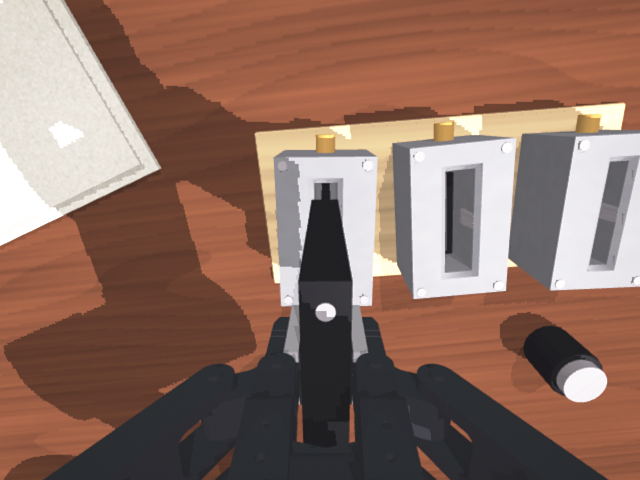

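View pics/s5.png

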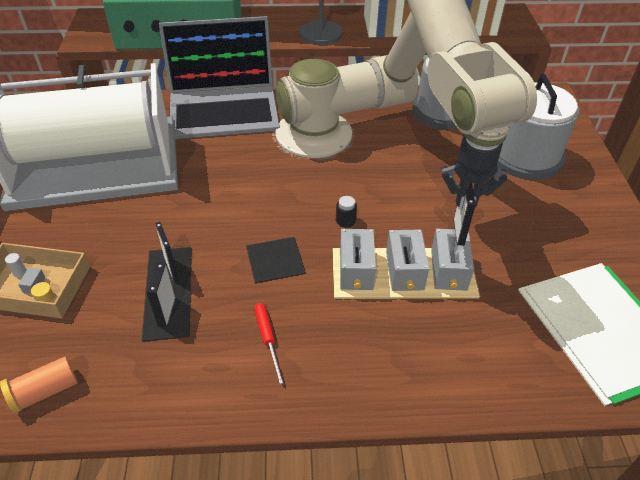

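```bash
python3 - <<'E'
import cv2
t=cv2.imread("pics/w5.png")
cv2.imwrite("pics/w5a.png",cv2.resize(t[140:320,260:390],None,fx=3.3,fy=3.3,interpolation=cv2.INTER_CUBIC))
from h import *
import json
p=json.load(open('w5.json'))
yaw=np.arctan2(-.1151,.9934);c=np.array([.54514,.29389,0]);l=np.array([np.cos(yaw),np.sin(yaw),0]);e=np.array([-l[1],l[0],0])
for z in (.1357,.2557):
  for s in (8,-8): print(z,s,(proj(p,c+l*.040+e*s/1000+[0,0,z])-[260,140])*3.3+1.15)
E
```

```text
0.1357 8 [169.02137166 196.86247618]
0.1357 -8 [256.68371714 196.84095627]
0.2557 8 [118.88298891 469.37832113]
0.2557 -8 [299.65938606 469.32113952]
```

View pics/w5a.png

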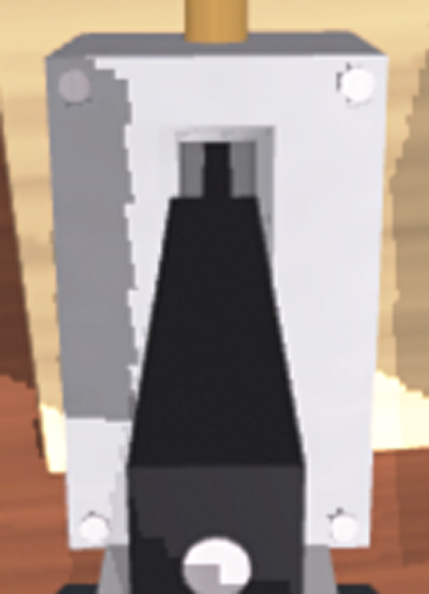

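```bash
python3 - <<'E'
from h import *
import json
p=json.load(open('w5.json'))
f=lambda a,b:(260+(a+.5)/3.3-.5,140+(b+.5)/3.3-.5)
X=np.array([atz(p,*f(*q),.081) for q in [(75,85),(356,85),(344,528),(93,527)]])
d=X[0]+X[1]-X[2]-X[3]; print(X.mean(0),np.degrees(np.arctan2(d[1],d[0])),np.linalg.norm(d)/2,np.linalg.norm(X[0]-X[1]),np.linalg.norm(X[3]-X[2]))
s=[atz(p,*f(*q),.080) for q in [(160,127),(275,127)]];print(s)
B=[atz(p,*f(*q),.1357) for q in [(170,199),(257,199)]];print(B)
yaw=np.radians(-6.6);l=np.array([np.cos(yaw),np.sin(yaw),0]);e=np.array([-l[1],l[0],0])
m=X.mean(0);ms=(s[0]+s[1])/2;mb=(B[0]+B[1])/2
print('rel slot end',(ms-m)@l,(ms-m)@e,'mod bottom end',(mb-m)@l,(mb-m)@e)
E
```

```text
[0.54445927 0.29315103 0.081     ] -6.23939906250023 0.10908060231873015 0.062265034701814034 0.06305488879240005
[array([0.59079841, 0.30070899, 0.08      ]), array([0.58781566, 0.27501628, 0.08      ])]
[array([0.58538273, 0.29710611, 0.1357    ]), array([0.58355012, 0.28132366, 0.1357    ])]
rel slot end 0.04515838000729918 -9.86719738032783e-05 mod bottom end 0.04019442020180227 0.0006882521227779765
```

```bash
python3 -m inch '[[1,[0.1,0,0.02],-0.07],[1,[0.2,0,0],0],[1,[0.3,0,0],0],[1,[0.3,0,0],0],[1,[0.3,0,0],0],[1,[0.2,0,0],0],[1,[0.2,0,0],0],[1,[0.1,0,0],0]]';python3 -m inch '[[1,[0.05,0,0],0],[1,[0.05,0,0],0],[1,[0.04,0,0],0],[1,[0.04,0,0],0],[1,[0.04,0,0],0],[1,[0.04,0,0],0],[1,[0.04,0,0],0],[1,[0.04,0,0],0]]';  python3 - <<'E'
from h import *
o=env.observe();print(o['time_s'],o['position'],o['tool_rot'].round(4).tolist(),o['ft_force'],o['wrist_torque'],o['grip_width'])
cv2.imwrite("pics/w6.png",optics.get_image('wrist')[140:400,200:450,::-1])
E
```

```text
time_s: 9.83
position: [0.545, 0.294, 0.3319]
tool_rot: [[-0.001, 0.994, -0.108], [-0.0, -0.108, -0.994], [-1.0, -0.001, 0.0]]
ft_force: [-0.2, -0.3, -1.8]
grip_width: 0.0153
time_s: 10.5
position: [0.545, 0.2939, 0.3228]
tool_rot: [[0.0, 0.994, -0.108], [-0.0, -0.108, -0.994], [-1.0, 0.0, 0.0]]
ft_force: [-0.4, -0.1, -1.6]
grip_width: 0.0156
10.5 [0.54502612 0.29393512 0.322848  ] [[0.0002, 0.9942, -0.108], [-0.0001, -0.108, -0.9942], [-1.0, 0.0002, 0.0001]] [-0.4450243  -0.06248486 -1.64132131] [-0.18465884  0.0029255  -0.05361283] 0.015636374738900678
```

View pics/w6.png

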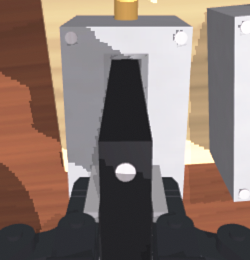

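```bash
python3 -m inch '[[1,[0.05,0,0.01],0],[1,[0.05,0,0],0],[1,[0.05,0,0],0],[1,[0.05,0,0],0],[1,[0.05,0,0],0],[1,[0.05,0,0],0],[1,[0.03,0,0],0],[1,[0,0,0],0]]';python3 -m inch '[[1,[0.04,0,0],0],[1,[0.04,0,0],0],[1,[0.04,0,0],0],[1,[0.04,0,0],0],[1,[0.04,0,0],0],[1,[0.03,0,0],0],[1,[0,0,0],0],[1,[0,0,0],0]]';  python3 - <<'E'
from h import *
o=env.observe();print(o['time_s'],o['position'],o['tool_rot'].round(4).tolist(),o['ft_force'],o['wrist_torque'],o['grip_width'])
E
```

```text
time_s: 11.22
position: [0.545, 0.2937, 0.3126]
tool_rot: [[-0.0, 0.994, -0.108], [-0.0, -0.108, -0.994], [-1.0, -0.0, 0.0]]
ft_force: [0.5, 0.3, -3.4]
grip_width: 0.0157
time_s: 11.88
position: [0.545, 0.2937, 0.3058]
tool_rot: [[-0.0, 0.994, -0.108], [-0.0, -0.108, -0.994], [-1.0, -0.0, 0.0]]
ft_force: [0.3, -0.1, -4.1]
grip_width: 0.0154
11.8833 [0.54496702 0.29369993 0.30575241] [[-0.0004, 0.9942, -0.1079], [-0.0001, -0.1079, -0.9942], [-1.0, -0.0004, 0.0002]] [ 0.31267378 -0.09086826 -4.08552905] [-0.06886846 -0.08508708 -0.0249076 ] 0.01539328695681875
```

```bash
for i in 1; do python3 -m inch '[[1,[0.03,0,0],0],[1,[0.03,0,0],0],[1,[0.03,0,0],0],[1,[0.03,0,0],0],[1,[0.02,0,0],0],[1,[0,0,0],0],[1,[0,0,0],0],[1,[0,0,0],0]]' ; done;  python3 -m inch '[[1,[0.02,0,0],0],[1,[0.02,0,0],0],[1,[0.02,0,0],0],[1,[0.02,0,0],0],[1,[0.02,0,0],0],[1,[0,0,0],0],[1,[0,0,0],0],[1,[0,0,0],0]]'
```

```text
time_s: 12.55
position: [0.545, 0.2937, 0.3017]
tool_rot: [[-0.0, 0.994, -0.108], [-0.0, -0.108, -0.994], [-1.0, -0.0, 0.0]]
ft_force: [0.3, -1.2, -2.9]
grip_width: 0.0156
time_s: 13.22
position: [0.545, 0.2937, 0.2987]
tool_rot: [[-0.0, 0.994, -0.108], [-0.0, -0.108, -0.994], [-1.0, -0.0, 0.0]]
ft_force: [0.8, -0.4, -2.6]
grip_width: 0.0152
```

```bash
python3 -m inch '[[1,[0.02,0,0],0],[1,[0.02,0,0],0],[1,[0.02,0,0],0],[1,[0.02,0,0],0],[1,[0.02,0,0],0],[1,[0,0,0],0],[1,[0,0,0],0],[1,[0,0,0],0]]'
```

```text
time_s: 13.88
position: [0.545, 0.2937, 0.2957]
tool_rot: [[-0.0, 0.994, -0.108], [-0.0, -0.108, -0.994], [-1.0, -0.0, 0.0]]
ft_force: [0.9, -0.7, -2.5]
grip_width: 0.0156
```

```bash
python3 -m inch '[[1,[0.02,0,0],0],[1,[0.02,0,0],0],[1,[0.02,0,0],0],[1,[0.02,0,0],0],[1,[0.02,0,0],0],[1,[0,0,0],0],[1,[0,0,0],0],[1,[0,0,0],0]]'
```

```text
time_s: 14.55
position: [0.545, 0.2937, 0.2927]
tool_rot: [[-0.0, 0.994, -0.108], [-0.0, -0.108, -0.994], [-1.0, -0.0, 0.0]]
ft_force: [0.6, -0.1, -3.0]
grip_width: 0.0158
```

```bash
python3 -m inch '[[1,[0.02,0,0],0],[1,[0.02,0,0],0],[1,[0.02,0,0],0],[1,[0.02,0,0],0],[1,[0.02,0,0],0],[1,[0,0,0],0],[1,[0,0,0],0],[1,[0,0,0],0]]'
```

```text
time_s: 15.22
position: [0.545, 0.2937, 0.2897]
tool_rot: [[-0.0, 0.994, -0.108], [-0.0, -0.108, -0.994], [-1.0, -0.0, 0.0]]
ft_force: [-0.2, 0.1, -2.0]
grip_width: 0.0153
```

```bash
python3 -m inch '[[1,[0.02,0,0],0],[1,[0.02,0,0],0],[1,[0.02,0,0],0],[1,[0.02,0,0],0],[1,[0.02,0,0],0],[1,[0,0,0],0],[1,[0,0,0],0],[1,[0,0,0],0]]'
```

```text
time_s: 15.88
position: [0.545, 0.2937, 0.2867]
tool_rot: [[-0.0, 0.994, -0.108], [-0.0, -0.108, -0.994], [-1.0, -0.0, 0.0]]
ft_force: [0.6, -0.0, -1.1]
grip_width: 0.0154
```

```bash
python3 -m inch '[[1,[0.02,0,0],0],[1,[0.02,0,0],0],[1,[0.02,0,0],0],[1,[0.02,0,0],0],[1,[0,0,0],0],[1,[0,0,0],0],[1,[0,0,0],0],[1,[0,0,0],0]]'
```

```text
time_s: 16.55
position: [0.545, 0.2937, 0.2843]
tool_rot: [[-0.0, 0.994, -0.108], [-0.0, -0.108, -0.994], [-1.0, -0.0, 0.0]]
ft_force: [0.6, -0.2, -2.3]
grip_width: 0.0154
```

```bash
python3 -m inch '[[1,[0.02,0,0],0],[1,[0.02,0,0],0],[1,[0.02,0,0],0],[1,[0.02,0,0],0],[1,[0,0,0],0],[1,[0,0,0],0],[1,[0,0,0],0],[1,[0,0,0],0]]'
```

```text
time_s: 17.22
position: [0.5449, 0.2937, 0.2828]
tool_rot: [[0.001, 0.994, -0.108], [0.0, -0.108, -0.994], [-1.0, 0.001, -0.0]]
ft_force: [-1.6, -1.3, 5.3]
grip_width: 0.0159
```

```bash
python3 -m inch '[[1,[0.02,0,0],0],[1,[0.02,0,0],0],[1,[0.01,0,0],0],[1,[0,0,0],0],[1,[0,0,0],0],[1,[0,0,0],0],[1,[0,0,0],0],[1,[0,0,0],0]]'
```

```text
time_s: 17.88
position: [0.5449, 0.2937, 0.2813]
tool_rot: [[0.001, 0.994, -0.108], [0.0, -0.108, -0.994], [-1.0, 0.001, -0.0]]
ft_force: [-2.4, -0.2, 4.2]
grip_width: 0.0157
```

```bash
python3 -m inch '[[1,[0.02,0,0],0],[1,[0.02,0,0],0],[1,[0.01,0,0],0],[1,[0,0,0],0],[1,[0,0,0],0],[1,[0,0,0],0],[1,[0,0,0],0],[1,[0,0,0],0]]'
```

```text
time_s: 18.55
position: [0.5449, 0.2937, 0.2798]
tool_rot: [[0.001, 0.994, -0.108], [0.0, -0.108, -0.994], [-1.0, 0.001, -0.0]]
ft_force: [-1.4, -0.5, 5.2]
grip_width: 0.0154
```

```bash
python3 -m inch '[[1,[0.02,0,0],0],[1,[0.02,0,0],0],[1,[0,0,0],0],[1,[0,0,0],0],[1,[0,0,0],0],[1,[0,0,0],0],[1,[0,0,0],0],[1,[0,0,0],0]]'
```

```text
time_s: 19.22
position: [0.5449, 0.2937, 0.2785]
tool_rot: [[0.001, 0.994, -0.108], [0.0, -0.108, -0.994], [-1.0, 0.001, -0.0]]
ft_force: [-1.7, -0.2, 5.6]
grip_width: 0.0154
```

```bash
python3 -m inch '[[1,[0.01,0,0],0],[1,[0.01,0,0],0],[1,[0.01,0,0],0],[1,[0,0,0],0],[1,[0,0,0],0],[1,[0,0,0],0],[1,[0,0,0],0],[1,[0,0,0],0]]'
```

```text
time_s: 19.88
position: [0.545, 0.2937, 0.2776]
tool_rot: [[0.001, 0.994, -0.108], [0.0, -0.108, -0.994], [-1.0, 0.001, -0.0]]
ft_force: [-2.0, -0.6, 5.3]
grip_width: 0.0156
```

```bash
python3 -m inch '[[1,[0.01,0,0],0],[1,[0.01,0,0],0],[1,[0.01,0,0],0],[1,[0,0,0],0],[1,[0,0,0],0],[1,[0,0,0],0],[1,[0,0,0],0],[1,[0,0,0],0]]'
```

```text
time_s: 20.55
position: [0.5449, 0.2937, 0.2776]
tool_rot: [[0.002, 0.994, -0.108], [0.0, -0.108, -0.994], [-1.0, 0.002, -0.001]]
ft_force: [-2.2, -1.6, 11.8]
grip_width: 0.0157
```

```bash
python3 -m inch '[[1,[0.01,0,0],0],[1,[0.01,0,0],0],[1,[0,0,0],0],[1,[0,0,0],0],[1,[0,0,0],0],[1,[0,0,0],0],[1,[0,0,0],0],[1,[0,0,0],0]]'; python3 -c "
from h import *
cv2.imwrite('pics/w7.png',optics.get_image('wrist')[140:400,200:450,::-1])"
```

```text
time_s: 21.22
position: [0.5449, 0.2937, 0.2775]
tool_rot: [[0.002, 0.994, -0.108], [0.001, -0.108, -0.994], [-1.0, 0.002, -0.001]]
ft_force: [-3.9, -2.1, 14.0]
grip_width: 0.0156
```

View pics/w7.png

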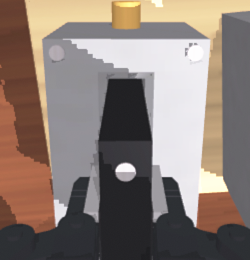

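```bash
python3 -m inch '[[1,[0,0,0],0],[1,[-0.02,0,0],0],[1,[-0.02,0,0],0],[1,[0,0,0],0],[1,[0,0,0],0],[1,[0,0,0],0],[1,[0,0,0],0],[1,[0,0,0],0]]' 20; python3 -m inch '[[0.4,[0,0,0],0],[0.3,[0,0,0],0],[0.2,[0,0,0],0],[0.1,[0,0,0],0],[0,[0,0,0],0],[0,[0,0,0],0],[0,[0,0,0],0],[0,[0,0,0],0]]'; python3 -c "
from h import *
cv2.imwrite('pics/w8.png',optics.get_image('wrist')[:,:,::-1])"
```

```text
time_s: 21.93
position: [0.545, 0.2937, 0.2776]
tool_rot: [[0.001, 0.994, -0.108], [0.0, -0.108, -0.994], [-1.0, 0.001, -0.0]]
ft_force: [-2.4, -1.5, 7.7]
grip_width: 0.0155
time_s: 22.6
position: [0.545, 0.2937, 0.2766]
tool_rot: [[-0.0, 0.994, -0.108], [0.0, -0.108, -0.994], [-1.0, -0.0, -0.0]]
ft_force: [-0.6, -0.0, 0.3]
grip_width: 0.0427
```

View pics/w8.png

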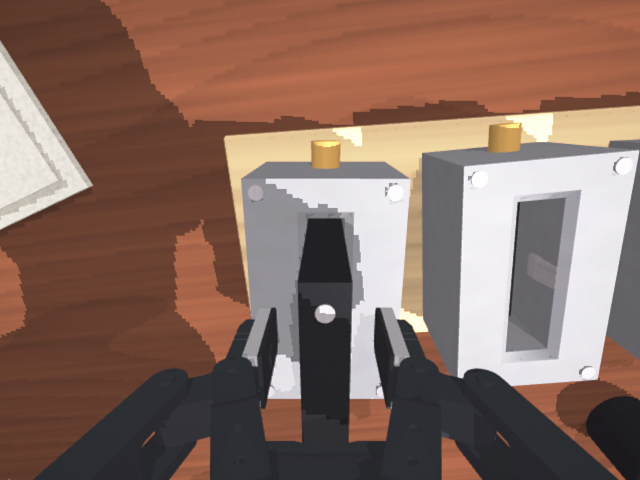

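```bash
python3 -m inch '[[0,[-0.2,0,0],0],[0,[-0.4,0,0],0],[0,[-0.6,0,0],0],[0,[-0.8,0,0],0],[0,[-0.8,0,0],0],[0,[-0.6,0,0],0],[0,[-0.4,0,0],0],[0,[-0.2,0,0],0]]'; python3 -m inch '[[0,[0,-0.2,0],0],[0,[0,-0.5,0],0],[0,[0,-0.5,0],0],[0,[0,-0.4,0],0],[0,[0,-0.2,0],0],[0,[0,0,0],0],[0,[0,0,0],0],[0,[0,0,0],0]]'; python3 - <<'E'
from h import *
import json
o=env.observe();print(o['time_s'],o['position'],o['ft_force'])
p=optics.camera_params('wrist');p={k:np.array(v).tolist() for k,v in p.items()};json.dump(p,open('w9.json','w'))
im=optics.get_image('wrist')[:,:,::-1]
cv2.imwrite("pics/w9.png",im)
im=optics.get_image('scene')[:,:,::-1]
cv2.imwrite("pics/s9.png",im)
E
```

```text
time_s: 23.32
position: [0.5448, 0.2937, 0.3991]
tool_rot: [[0.003, 0.994, -0.108], [0.001, -0.108, -0.994], [-1.0, 0.003, -0.001]]
ft_force: [0.1, 0.3, 0.3]
grip_width: 0.0429
time_s: 23.98
position: [0.4918, 0.2994, 0.3963]
tool_rot: [[-0.0, 0.994, -0.108], [-0.0, -0.108, -0.994], [-1.0, -0.0, 0.0]]
ft_force: [-0.0, -0.7, 0.3]
grip_width: 0.0433
23.9833 [0.49176045 0.29944654 0.39629894] [-0.04269969 -0.66543824  0.32064923]
```

View pics/w9.png

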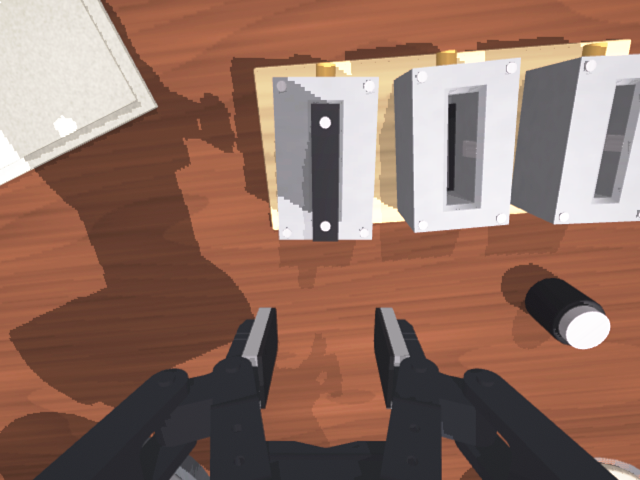

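View pics/s9.png

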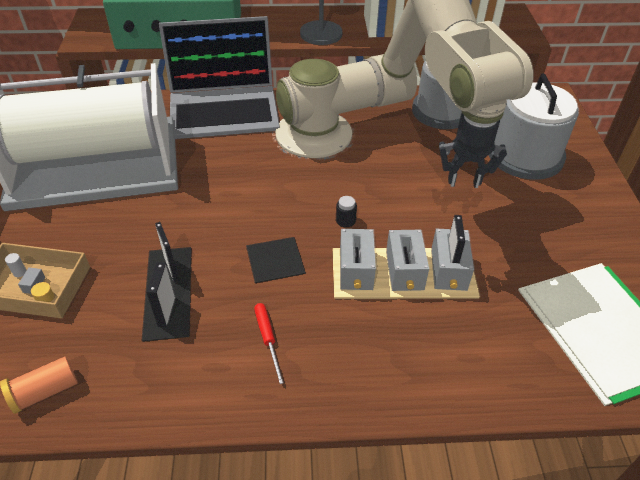

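```bash
python3 - <<'E'
from h import *
import json
p=json.load(open('w9.json'))
for z in (.145,.149,.153):
  a=atz(p,325,122.5,z);b=atz(p,325.2,226.3,z);print(z,np.linalg.norm(a-b),(a+b)/2,np.degrees(np.arctan2(*(a-b)[1::-1])))
X=np.array([atz(p,*q,.081) for q in [(281.5,86.5),(369,86.5),(364,232.5),(287,232.5)]]);print(X.mean(0))
E
```

```text
0.145 0.061384050063906306 [0.54435237 0.29309414 0.145     ] -6.122947700018298
0.149 0.06027016417618649 [0.54491623 0.2930324  0.149     ] -6.122947700018311
0.153 0.05915627828846679 [0.54548009 0.29297067 0.153     ] -6.122947700018312
[0.54479669 0.29283234 0.081     ]
```

```bash
python3 -c "
from rig import env
print(env.close_job())"
```

```text
the job is handed in; nothing more can be done
None
```

I plugged the module from the square mat into the 16 mm dock, pressed it home, let go, backed off and handed the job in at about 24 s. The hand-in reports no verdict.

- **Thickness:** The gripper read 15.5 mm between the fingers, and the wrist picture gave about 16 mm. I took it as the 16 mm module.
- **Dock:** The bevel widths in the wrist picture were about 21 mm, 27 mm and 29 mm. That made the left-hand dock the 16 mm one; the 26 and 30 mm I assumed for the 16 and 20 mm docks lie close, so that pair was the tighter call.
- **Pressing:** The contact was first felt at about 45 to 46 mm below the mouth. It pushed down about 6 mm at 7 to 8 N, then stopped hard. I held it at about 16 to 17 N, well under the 32 N limit, and it did not slip in the fingers.
- **Last checks:**
  - The module stands within 0.3 mm of the dock's centre from above, at a yaw of -6.1° against -6.2° for the dock. The height of its top agrees with being fully in.
  - In the last pictures the other two modules, the geophone and the screwdriver look undisturbed, and the gripper is clear.

Two small disagreements remain. The gripper reads about 0.5 mm under nominal. My estimates of the dock's position from different views differ by about 1 mm. I could not read the shoe and contact joints directly, so "fully home" rests on the hard stop and the height of the module.

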